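Index a sample turntable by one hole

TASK

Index the sample turntable by one hole: with the fingertips press the red spring cup of its indexing plunger down until the orange tooth is out of its hole, swing the table by the cup anticlockwise (seen from above) to the very next hole, and let the cup spring right up so that the tooth locks there. Nothing is to be lifted: do not touch the weighing bottles that ride in the table's pockets, and leave the media bottle, petri dish and timer beside it where they are.

Things in the scene. Friction and masses are not known exactly. Their poses are not given: they have to be found in the camera images.
- index_base: fixed grey foot, bolted down, with an aluminium index plate 231 mm across, its underside 34 mm and top 46 mm up, with six through holes 12.5 mm wide every 60 degrees at 102 mm radius. Origin on the table's axis at the surface, z up; a 69 mm high brass pointer at its +x rim. The plunger starts in the hole 150 degrees anticlockwise from +x; the next is at 210 degrees
- table_axis (a point): point on the turntable's vertical axis, 64 mm above the surface, level with the top of the blue table disc (162 mm across). On the disc are six white round pockets (47 mm across, 10 mm high), their centres 52 mm from the axis
- cup_floor (a point): centre of the inner floor of the red round cup on top of the plunger, 140 mm from the table axis, 87 mm above the surface when up. The cup is open upward: inside 56 mm wide, 14 mm deep, outside 64 mm; closed fingertips go in, press its floor down and drag its wall sideways. It rides on a fork arm of the table and swings with it
- tooth_top (a point): tip of the orange round tooth (10 mm thick, rounded tip) of the plunger, 102 mm from the table axis on the same radius as the cup; it stands up into a hole of the index plate from below, 44 mm above the surface when locked, and goes down together with the cup
- next_hole (a point): centre of the mouth of the next hole, at the top of the index plate, 102 mm from the table axis; the tooth must finish in this hole
- plunger (a joint): how far the cup is pressed down, m: 0 up, 0.014 at its lower stop. A spring returns it: about 3 N to start, 7 N fully down. Tooth and plate interlock until it is pressed past about 0.010. Let go between holes, the tooth rubs under the plate and springs up by itself at the next hole, which catches it within about 0.03 rad
- turntable (a joint): turn of the table, rad: 0 in its starting hole, grows anticlockwise seen from above; the next hole is at 1.047 (60 degrees), the stops at +-1.35. It stays where it is left (friction about 0.06 N m), and the tooth has about 0.012 rad play in a hole
- sample_0: loose low glass weighing bottle with a ground lid, 42 mm wide, 58 mm high, upright in a pocket of the table, its underside 64 mm above the surface; origin at the centre of the underside. This one comes to the brass pointer when the table is indexed
- sample_1: another such bottle, in the pocket now at the brass pointer
- sample_2: another such bottle, in the pocket opposite the pointer, towards the plunger's side
- media_bottle: bystander: loose glass media bottle with orange cap, 71 mm wide, 156 mm high, behind the table; origin at the centre of its underside
- petri: bystander: loose petri dish with lid, 60 mm wide, 15 mm high, left of the table; origin at the centre of its underside
- timer: bystander: loose white laboratory timer, 58 x 64 x 19 mm, right of the table; origin at the centre of its underside
Mind the look-alikes: they are no part of the job. What is shaped like the sample_2 but black or brown is not meant.

How it is judged (in metres and radians):
On the way, in this order (a step that is already met when the one before it is completed fails the run):
1. the cup is pressed down far enough that the tooth is out of its starting hole (value of joint plunger above 0.0102 m and value of joint turntable below 0.15 rad), for 0.05 s.
2. the table has been turned anticlockwise past half-way to the next hole (value of joint turntable above 0.55 rad), for 0.05 s.
At the end, for the whole second after the job is handed in: The table rests at the next hole anticlockwise (1.047 rad within 0.03, tooth tip within 4 mm of the hole's axis), the plunger is up to within 2 mm, the three weighing bottles stand upright in their pockets, and the media bottle, petri dish and timer are within 20 mm of where they stood (value of joint turntable between 1.017 and 1.077 rad and value of joint plunger below 0.002 m and horizontal distance between tooth_top and next_hole below 0.004 m and velocity of joint turntable between -0.05 and 0.05 rad/s and angle between each of sample_0, sample_1, sample_2's own z axis and vertical below 0.2 rad and distance of each of media_bottle, petri, timer from where it was at the start of the episode below 0.02 m); the robot touches nothing.
It fails at once if a weighing bottle is touched by the robot (contact force between any of the arm, the fingers and sample_0 above 1 N or contact force between any of the arm, the fingers and sample_1 above 1 N or contact force between any of the arm, the fingers and sample_2 above 1 N).
It fails at once if a weighing bottle is lifted out of its pocket or tipped (height (world z) of any of sample_0, sample_1, sample_2 above 0.075 m or angle between any of sample_0, sample_1, sample_2's own z axis and vertical above 0.4 rad).
It fails at once if the media bottle, petri dish or timer is pushed away, lifted or knocked over (distance of any of media_bottle, petri, timer from where it was at the start of the episode above 0.02 m).
It also fails if it takes over 38 s, if anything falls off the work surface, if the arm or the gripper's body presses on something with over 40 N, if the wrist force passes 120 N, or if a joint passes its speed limit or range.

ROBOT

A 6-joint arm with a two-finger parallel gripper is mounted at the origin on a cart in front of the work surface, level with it; the furniture and walls round the work are solid. World frame = base frame: x ahead of the robot, y to its left, z up, the work surface at z = 0. Lengths are in mm, angles in rad, forces in N, time in s.
With the tool pointing down it reaches from about 350 to 775 mm from the base axis. Payload 7.3 kg.
Tool frame: the origin (TCP) lies midway between the tips of the shut fingers; the grasp point (between the pads) lies 19 mm behind it; z points along the fingers, y is the direction in which the jaws open and shut (so a half turn about z gives the same grasp; the last joint's range is limited). The gripper opens to 92 mm and grips with 3 to 60 N. Pads are 19 mm wide; open, the fingers measure 130 mm over their backs; the gripper's body (75 mm by 190 mm) begins 47 mm behind the grasp point.
Start: joints at [-1.255, 0.342, 1.524, -0, 1.275, -0.146], TCP at [233.944, -470.018, 204.041] pointing down, gripper open.
Joint ranges: [-2.53, 2.53], [-0.77, 2.02], [0.04, 2.7], [-1, 4.14], [0.28, 2.66], [-3.11, 3.11]. Speed limits (rad/s): [2.57, 2.57, 3.14, 3.14, 3.14, 3.14].

INTERFACE

Orientations are given as [roll, pitch, yaw] about the fixed x, y, z axes, in that order (R = Rz(yaw) Ry(pitch) Rx(roll)).
In Python, from plant import readout, optics, job gives the robot as it stands.
- The arm moves only by the tool drive_tool, never from a script. Its argument "series" is a list of rows, each a list of 4 numbers: the shift along the world's x, y, z in mm, then the turn about the world's z in degrees. A call has 1 to 12 rows; each row shifts and turns the commanded pose from where the row before left it; what a row does not reach is not made up. A row lasts 1/10 s, in which the tool goes at most 50 mm and 8.59 degrees, less where a joint would pass 70% of its speed; a pose out of reach is approached as far as the arm can. A call with a gripper value outside its range is refused whole. "hand" is the closure, from 0 (fully open) to 1 (shut), set as the call begins (left out, the last holds). The fingers move at their own pace and stop on an object; the grip force is fixed at half the most. Time passes only in rows, so rows that do not move let the fingers close. It gives the time, the measured TCP pose, the force and the opening at its end, in the units of the state.
- readout.get_obs(): the state, without advancing time (a new reading comes with each control period).
- optics.capture(name): name is "side" or "top"; returns a dict with "image" (384x512x3 uint8, blue, green, red), "depth" (384x512 float32, mm along the optical axis (not along the pixel's ray), 0 where there is no reading), "vfov" (degrees; the focal length in pixels is half the picture's height over the tangent of half this angle, whatever the lens; pixels are square), "cx", "cy" (the principal point, pixels), "k1" (the pictures are not rectified: a ray, as slopes to the right and down, at radius r is drawn at 1 + k1 r^2 times it, then the intrinsics apply), "eye" and "rotation" of the camera in the world. Camera axes: x right, y down, z forward; pixel columns grow to the right and rows downward; lengths in mm; the calibration is good to about 2 mm. A picture is of the moment at which its call begins.
- job.close_job(): hands the job in, once; it reports no verdict.
The state is a dict: "time": time; "joint_positions": joint angles; "dq": joint speeds; "tau": joint torques, N m; "tool_pos": TCP position; "tcp_rot": TCP orientation; "contact_force": force on the tool from outside, world axes, zero at the start; "moment": the same for the moment, N m; "grip_width": finger opening in mm.
Only numpy, scipy, OpenCV 4.12 (cv2) and the standard library are available. Lean on these libraries where they do the work, as an engineer would, in place of code of your own. Each camera call takes 0.05 s, during which the arm holds its last target.

## Working session

There is one attempt and no reset: what is moved stays moved. The work goes in short steps, Python scripts to look and compute and a tool call to move; the robot and the scene stay as the last step left them, time stands still between calls to the robot, and variables do not carry over. Pictures are saved under pics/ and viewed, and the job is handed in when it is done.

Besides the shell and the picture viewer there is one more tool, called after "Emit:" as name(argument=value, ...), one argument or row to a line, values as JSON. drive_tool: Moves the arm, as the interface text tells. Its arguments: {"type":"object","properties":{"series":{"type":"array"},"hand":{"type":"number"}},"required":["series"]}

```bash
mkdir -p pics
python3 - <<'E'
from plant import readout, optics
import cv2,pickle
print(readout.get_obs())
for n in("side","top"):
    d=optics.capture(n); cv2.imwrite(f"pics/{n}0.png",d["image"]); pickle.dump(d,open(f"{n}0.pkl","wb"))
    print(n,{k:v for k,v in d.items() if k not in("image","depth")})
E
```

```text
{'time': 0.0, 'joint_positions': array([-1.25497098e+00,  3.42723818e-01,  1.52503151e+00, -2.93419528e-05,
        1.27539694e+00, -1.46018120e-01]), 'dq': array([-0.00043676, -0.00078226,  0.00069951,  0.0002129 ,  0.00015042,
       -0.00021346]), 'tau': array([-2.27069642e-03, -4.31250179e+01, -2.44225574e+01,  7.16648530e-02,
        5.58863988e-02, -1.41189844e-04]), 'tool_pos': array([ 233.8009825 , -469.56316221,  203.33936674]), 'tcp_rot': array([-3.14004556e+00, -1.99164168e-04,  4.61851872e-01]), 'contact_force': array([0.27943677, 0.13662049, 0.11700731]), 'moment': array([-0.02369146, -0.03215918, -0.02099649]), 'grip_width': 91.85810719667728}
side {'vfov': 45.705705145343536, 'cx': 256.98821229589754, 'cy': 189.50463846390906, 'k1': 0.021216878617632284, 'eye': array([ 527.61631422, 1079.51150312,  580.23616299]), 'rotation': array([-2.0228606 , -0.02445312, -3.0961386 ])}
top {'vfov': 55.652567617165495, 'cx': 256.24178514589914, 'cy': 193.55928302123795, 'k1': -0.11140544060098052, 'eye': array([396.82116768,  26.58961339, 915.7180728 ]), 'rotation': array([-2.92217139, -0.00322588, -1.56567104])}
```

View pics/side0.png

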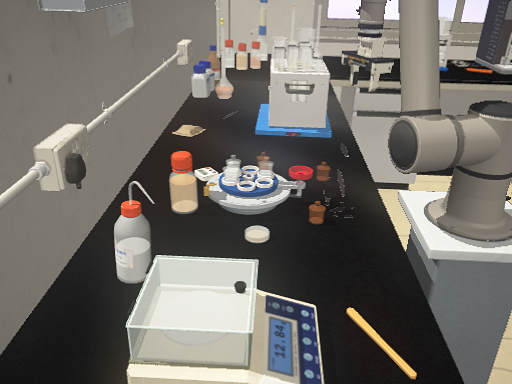

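View pics/top0.png

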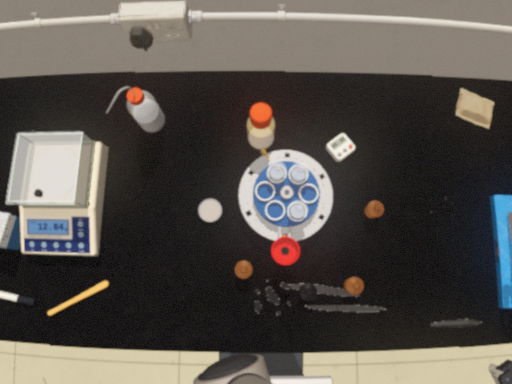

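```bash
cat > h.py <<'E'
import numpy as np,cv2
from scipy.spatial.transform import Rotation as R
def cam(d):
    H=d["image"].shape[0]; f=H/2/np.tan(np.radians(d["vfov"]/2))
    K=np.array([[f,0,d["cx"]],[0,f,d["cy"]],[0,0,1.]]); return K,np.array([d["k1"],0,0,0,0.]),R.from_euler('xyz',d["rotation"]).as_matrix()
def rays(d,uv):
    K,D,M=cam(d); p=cv2.undistortPoints(np.array(uv,float).reshape(-1,1,2),K,D).reshape(-1,2)
    return np.c_[p,np.ones(len(p))]
def bydepth(d,uv):
    uv=np.array(uv); r=rays(d,uv); z=d["depth"][uv[:,1].astype(int),uv[:,0].astype(int)]
    return (r*z[:,None])@cam(d)[2].T+d["eye"]
def atz(d,uv,z):
    r=rays(d,uv)@cam(d)[2].T; e=d["eye"]; return e+r*((z-e[2])/r[:,2])[:,None]
def project(d,P):
    K,D,M=cam(d); q=(np.array(P,float).reshape(-1,3)-d["eye"])@M
    return cv2.projectPoints(q,np.zeros(3),np.zeros(3),K,D)[0].reshape(-1,2)
E
python3 - <<'E'
import pickle; from h import *
np.set_printoptions(precision=1,suppress=True)
for n in("top","side"):
    d=pickle.load(open(n+"0.pkl","rb")); im=d["image"].astype(int); b,g,r=im[...,0],im[...,1],im[...,2]
    vv,uu=np.mgrid[:384,:512]
    def pts(m):
        uv=np.c_[uu[m],vv[m]]; P=bydepth(d,uv); ok=d["depth"][m]>0; return uv[ok],P[ok]
    roi=((uu>262)&(uu<310)&(vv>230)&(vv<272)) if n=="top" else ((uu>280)&(uu<318)&(vv>160)&(vv<185))
    uv,P=pts(roi&(r>120)&(g<70)&(b<70))
    print(n,"red",len(P),np.percentile(P[:,2],[1,10,50,90,99]),P[:,:2].min(0),P[:,:2].max(0))
    rim=P[P[:,2]>95]; 
    if len(rim)>5:
        (c,rr)=cv2.minEnclosingCircle(rim[:,:2].astype(np.float32)); print(" rim circle",c,rr)
    roi=((uu>235)&(uu<340)&(vv>145)&(vv<245)) if n=="top" else ((uu>200)&(uu<310)&(vv>150)&(vv<215))
    uv,P=pts(roi&(b>90)&(r<70)); P=P[abs(P[:,2]-64)<8]
    (c,rr)=cv2.minEnclosingCircle(P[:,:2].astype(np.float32)); print(" blue",len(P),np.median(P[:,2]),c,rr)
    # index plate
    uv,P=pts(roi); P=P[abs(P[:,2]-46)<5]; (c,rr)=cv2.minEnclosingCircle(P[:,:2].astype(np.float32)); print(" plate",len(P),np.median(P[:,2]),c,rr)
    im2=cv2.resize(d["image"][140:310,230:400] if n=="top" else d["image"][130:240,150:370],None,fx=3.5,fy=3.5,interpolation=cv2.INTER_CUBIC); cv2.imwrite(f"pics/{n}0z.png",im2)
    if n=="top":
        for q in[(374,209),(354,286),(243,270),(307,292),(340,147),(261,112),(209,210),(286,251)]: print(q,bydepth(d,[q]))
E
```

```text
top red 625 [ -1.   85.2  88.1 101.  103.5] [419.3 -85.8] [477.8 -10.7]
 rim circle (449.3812255859375, -41.01840591430664) 31.82948112487793
 blue 75 64.83273351975049 (575.6904907226562, -46.6174430847168) 65.83348083496094
 plate 2970 45.798739877591515 (593.3292846679688, -45.286590576171875) 119.96768188476562
(374, 209) [[ 553.4 -264.6   47.3]]
(354, 286) [[ 369.5 -202.7   60.6]]
(243, 270) [[406.3  54.6  56.9]]
(307, 292) [[356.5 -93.5  56.1]]
(340, 147) [[ 723.8 -194.7   17.4]]
(261, 112) [[757.   15.2 153.2]]
(209, 210) [[554.6 143.4  14.9]]
(286, 251) [[449.  -43.3  85.3]]
side red 228 [  1.   87.4  93.6  99.8 101.6] [ 420.4 -319.1] [481.5  -6.1]
 rim circle (451.0756530761719, -38.05547332763672) 33.968528747558594
 blue 347 63.15603018254342 (589.9547729492188, -38.702640533447266) 79.2850112915039
 plate 1066 45.20700828143953 (581.5401611328125, -102.12207794189453) 174.49676513671875
```

View pics/top0z.png

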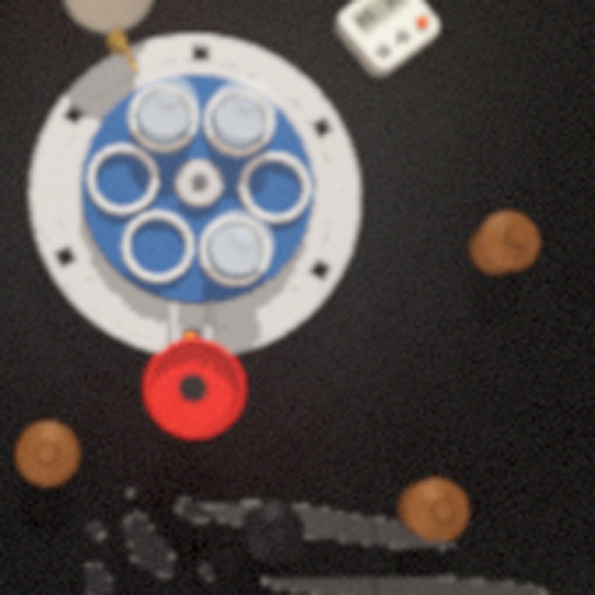

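View pics/side0z.png

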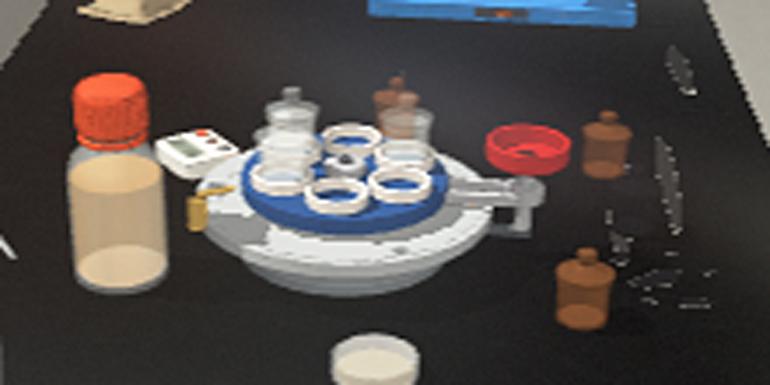

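Run:
```python
import pickle; from h import *
from scipy.optimize import least_squares
np.set_printoptions(precision=1,suppress=True)
d=pickle.load(open("top0.pkl","rb")); im=d["image"]; g=cv2.GaussianBlur(im,(0,0),.8).astype(float)
def fit(c0,z,r,chan,dark_side=True,angs=range(0,360,4),w=8):
    c=np.array(c0,float)
    for it in range(4):
        P=[]
        for a in np.radians(list(angs)):
            rr=np.arange(r-w,r+w,.5); pts=np.c_[c[0]+rr*np.cos(a),c[1]+rr*np.sin(a),np.full(len(rr),z)]
            uv=project(d,pts).astype(np.float32); s=cv2.remap(chan.astype(np.float32),uv[:,0].reshape(1,-1),uv[:,1].reshape(1,-1),cv2.INTER_LINEAR)[0]
            k=np.argmin(np.diff(s)); 
            if np.diff(s)[k]<-3: P.append(pts[k,:2]+.25*np.array([np.cos(a),np.sin(a)]))
        P=np.array(P)
        s=least_squares(lambda q:np.hypot(*(P-q[:2]).T)-q[2],[*c,r],loss='soft_l1'); c=s.x[:2]
    return s.x,len(P),np.median(abs(s.fun))
gray=g.mean(2)
print("plate top",fit((590,-42),46,115.5,gray,angs=[a for a in range(0,360,4) if not 150<a<215 and not 0<a<50]))
print("blue",fit((590,-42),64,81,g[...,0]-g[...,2],angs=range(0,360,4),w=6))
red=g[...,2]-g[...,1]
print("cup rim",fit((450,-41),101,32,red,w=6))
# holes
for p in [(200,52),(73,114),(322,127),(65,257),(320,270)]:
    print(atz(d,[(230+p[0]/3.5,140+p[1]/3.5)],46))
# tooth orange / pointer
print("pointer",atz(d,[(230+118/3.5,140+38/3.5)],69), "arm base tooth",bydepth(d,[(230+190/3.5,140+335/3.5)]))
```

```text
plate top (array([589.4, -46.6, 116.9]), 62, np.float64(0.46151712266043887))
blue (array([589.2, -46.5,  80. ]), 74, np.float64(0.8158042138638137))
cup rim (array([449.2, -40.1,  32.9]), 90, np.float64(0.6729746782860211))
[[691.  -52.4  46. ]]
[[644.1  38.4  46. ]]
[[ 635.8 -138.6   46. ]]
[[541.4  43.1  46. ]]
[[ 533.1 -133.7   46. ]]
pointer [[693.1   7.   69. ]] arm base tooth [[488.1 -43.1  43.1]]
```

Emit:
drive_tool(
  series=[
    [18,36,-4,-2.45],
    [18,36,-4,-2.45],
    [18,36,-4,-2.45],
    [18,36,-4,-2.45],
    [18,36,-4,-2.45],
    [18,36,-4,-2.45],
    [18,36,-4,-2.45],
    [18,36,-4,-2.45],
    [18,36,-4,-2.45],
    [18,36,-4,-2.45],
    [18,36,-4,-2.45],
    [18,34,-4,-2.45],
  ],
  hand=1,
)

```text
time: 1.3
tool_pos: [450.2, -38.2, 155.7]
tcp_rot: [3.142, 0.0, -0.053]
contact_force: [1.2, -1.5, -0.2]
grip_width: 1.7
```

Emit:
drive_tool(
  series=[
    [0,0,-10,0],
    [0,0,-10,0],
    [0,0,-10,0],
    [0,0,0,0],
    [0,0,0,0],
  ],
)

```text
time: 1.8
tool_pos: [449.6, -40.9, 125.9]
tcp_rot: [3.142, 0.001, -0.053]
contact_force: [0.2, 0.2, 1.2]
grip_width: 0.4
```

Run:
```python
from plant import readout, optics
import cv2
o=readout.get_obs();print(o)
for n in("side","top"):
    d=optics.capture(n); i=d["image"]; i=i[100:240,150:370] if n=="side" else i[140:310,210:400]
    cv2.imwrite(f"pics/{n}1.png",cv2.resize(i,None,fx=3.5,fy=3.5,interpolation=cv2.INTER_CUBIC))
```

```text
{'time': 1.8, 'joint_positions': array([-2.60680334e-01,  2.96174939e-01,  1.83257305e+00, -1.91802103e-04,
        1.01357245e+00,  1.36323940e+00]), 'dq': array([ 0.00551831, -0.01159135, -0.01305963,  0.00048784, -0.00021931,
        0.00054192]), 'tau': array([ 1.14961253e-01, -3.66075611e+01, -2.04552126e+01,  4.63255739e-02,
       -7.70313176e-02, -7.31736305e-03]), 'tool_pos': array([449.55015939, -40.90354852, 125.85213501]), 'tcp_rot': array([ 3.14158341e+00,  7.45708037e-04, -5.30219219e-02]), 'contact_force': array([0.1561936 , 0.23038038, 1.17562653]), 'moment': array([ 0.04442062,  0.01823013, -0.03348616]), 'grip_width': 0.44221653943169875}
```

View pics/side1.png

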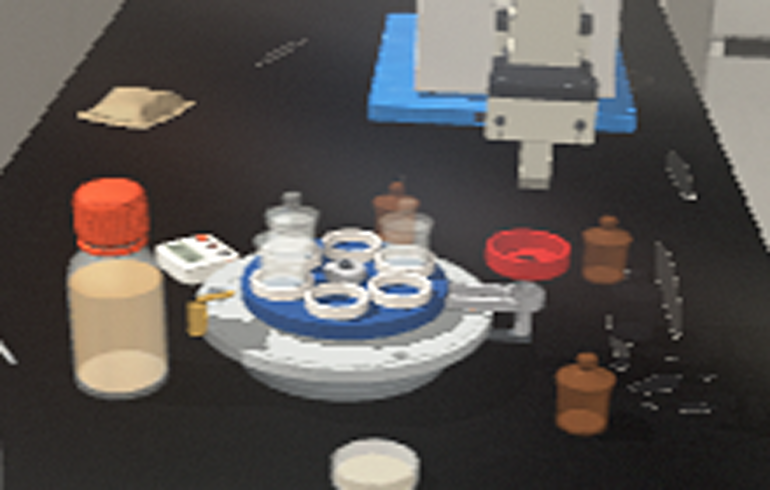

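View pics/top1.png

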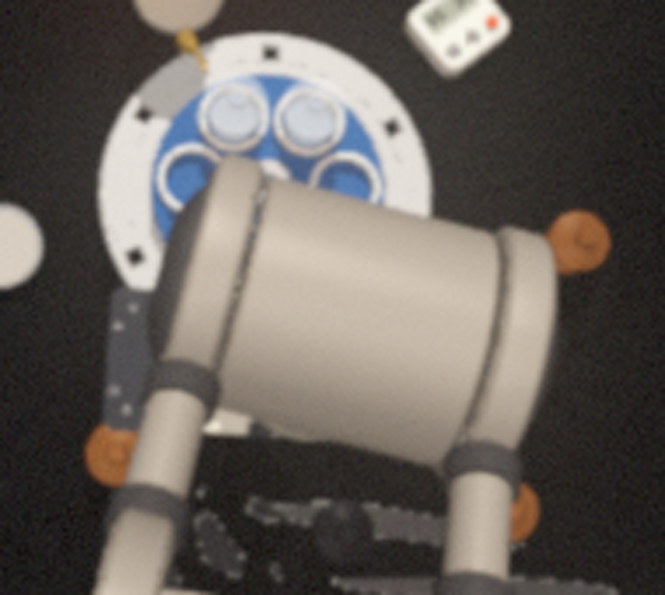

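Run:
```python
import pickle; from h import *
d=pickle.load(open("side0.pkl","rb"))
print(project(d,[[449.6,-40.9,125.9],[449.3,-40.3,101]]),"seen tip",150+535/3.5,100+188/3.5,"cup rim centre",150+528/3.5,100+247/3.5)
```

```text
[[301.55763453 160.74067276]
 [301.05003336 169.49630477]] seen tip 302.8571428571429 153.71428571428572 cup rim centre 300.8571428571429 170.57142857142856
```

Emit:
drive_tool(
  series=[
    [0,0,-8,0],
    [0,0,-8,0],
    [0,0,-8,0],
    [0,0,-6,0],
    [0,0,-4,0],
    [0,0,0,0],
    [0,0,0,0],
  ],
)

```text
time: 2.6
tool_pos: [450.1, -40.0, 92.1]
tcp_rot: [3.141, -0.0, -0.051]
contact_force: [0.5, -0.3, -0.6]
grip_width: 0.4
```

Run:
```python
from plant import readout, optics
import cv2; from h import *
d=optics.capture("side"); i=d["image"][110:200,240:370]
print(project(d,[[450.1,-40,92.1],[450.1,-21,92.1]]))
cv2.imwrite(f"pics/side2.png",cv2.resize(i,None,fx=6,fy=6,interpolation=cv2.INTER_CUBIC))
```

```text
[[300.53193398 172.58863604]
 [300.82372083 175.48834427]]
```

View pics/side2.png

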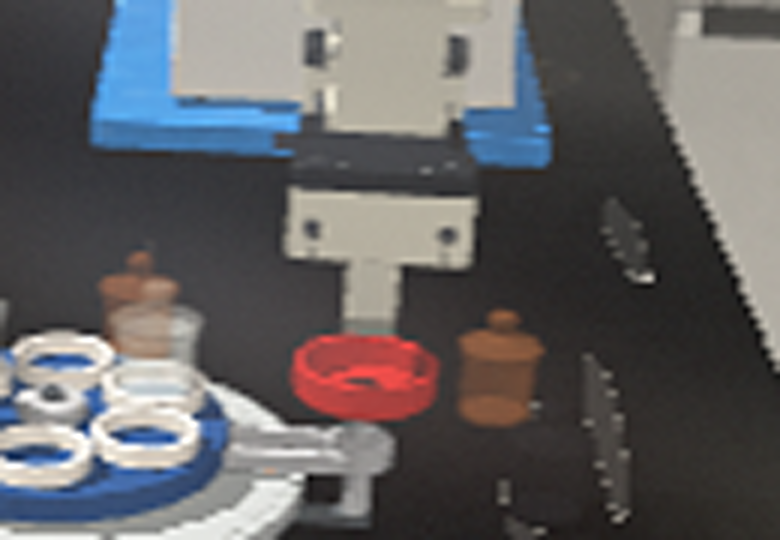

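Run:
```python
from plant import readout, optics
import cv2; from h import *
np.set_printoptions(precision=1,suppress=True)
d=optics.capture("side")
for v in range(126,176,3):
    print(v,d["image"][v,302],d["depth"][v,302],bydepth(d,[(302,v)])[0])
print(bydepth(d,[(296,148),(310,148),(314,148)]))
d=optics.capture("top"); cv2.imwrite("pics/top2.png",cv2.resize(d["image"][140:310,210:400],None,fx=3.5,fy=3.5))
print(readout.get_obs()["tool_pos"])
```

```text
126 [158 173 178] 1106.4296 [458.4  12.6 238.3]
129 [160 175 180] 1113.8622 [457.6   8.7 229.5]
132 [84 81 81] 1113.6549 [457.3  12.1 222.9]
135 [79 75 75] 1091.9036 [458.4  36.  223.5]
138 [71 69 68] 1075.26 [459.1  55.  222.5]
141 [59 56 56] 1076.3599 [458.8  57.1 215.8]
144 [162 178 183] 1086.0917 [457.8  50.9 206.1]
147 [162 177 182] 1092.5184 [457.1  48.  197.4]
150 [160 175 181] 1097.7778 [456.5  46.1 189.1]
153 [146 160 166] 1100.502 [456.   46.7 181.6]
156 [155 168 173] 1176.3942 [450.7 -21.1 147.1]
159 [154 168 173] 1182.4417 [450.  -23.4 137.9]
162 [155 170 174] 1182.4244 [449.7 -20.  130.9]
165 [117 127 122] 1205.9525 [447.8 -38.4 114.8]
168 [ 69  70 180] 1237.899 [445.3 -64.5  95.2]
171 [ 76  79 236] 1238.9093 [444.9 -61.9  87.4]
174 [ 70  73 143] 1189.8495 [447.9 -13.3  99.9]
[[471.2  46.  193.5]
 [437.7  46.4 195.1]
 [428.5  49.7 196.7]]
[450.2 -40.1  92.3]
```

View pics/top2.png

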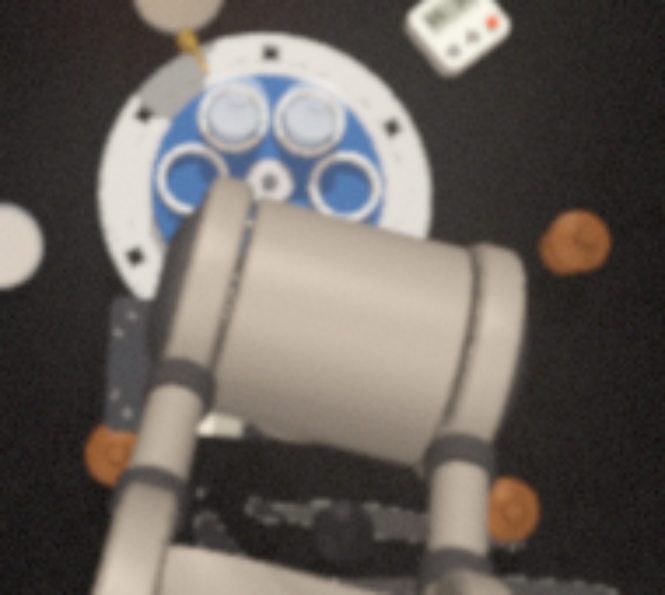

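Emit:
drive_tool(
  series=[
    [0,0,-3,0],
    [0,0,-3,0],
    [0,0,0,0],
    [0,0,0,0],
  ],
)

```text
time: 3.15
tool_pos: [449.9, -40.0, 85.9]
tcp_rot: [3.142, 0.0, -0.051]
contact_force: [0.6, -0.5, 0.6]
grip_width: 0.4
```

Emit:
drive_tool(
  series=[
    [0,0,-3,0],
    [0,0,-3,0],
    [0,0,0,0],
    [0,0,0,0],
  ],
)

```text
time: 3.55
tool_pos: [449.9, -40.0, 79.9]
tcp_rot: [3.142, 0.0, -0.051]
contact_force: [0.1, -0.5, 0.0]
grip_width: 0.4
```

Run:
```python
from plant import readout, optics
import cv2; from h import *
d=optics.capture("side"); i=d["image"][110:200,240:370]
o=readout.get_obs(); print(o["time"],o["tool_pos"],o["contact_force"])
cv2.imwrite(f"pics/side3.png",cv2.resize(i,None,fx=6,fy=6,interpolation=cv2.INTER_CUBIC))
```

```text
3.6 [449.94250073 -40.01413243  80.01185821] [0.99202749 0.38183791 0.0349459 ]
```

View pics/side3.png

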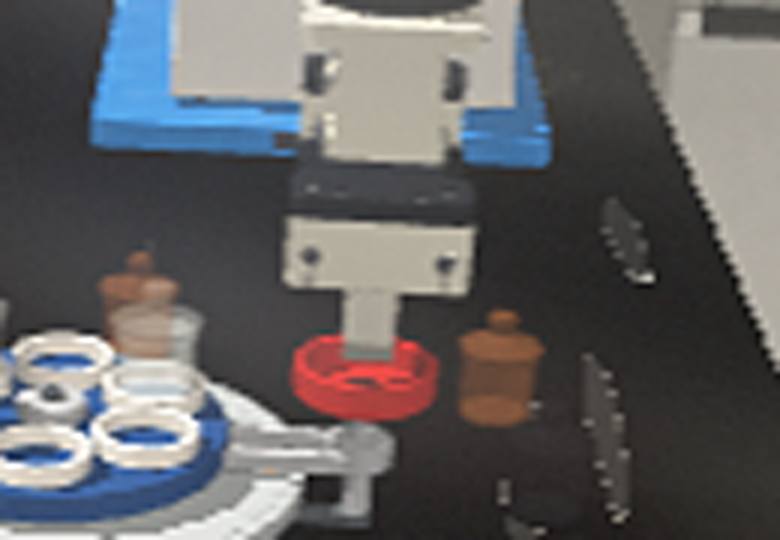

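Emit:
drive_tool(
  series=[
    [0,0,-3,0],
    [0,0,-3,0],
    [0,0,-2,0],
    [0,0,0,0],
    [0,0,0,0],
  ],
)

```text
time: 4.1
tool_pos: [449.9, -40.0, 72.0]
tcp_rot: [3.142, 0.0, -0.051]
contact_force: [0.8, -0.6, -0.4]
grip_width: 0.4
```

Emit:
drive_tool(
  series=[
    [0,0,-2,0],
    [0,0,-2,0],
    [0,0,-2,0],
    [0,0,0,0],
    [0,0,0,0],
  ],
)

```text
time: 4.6
tool_pos: [449.9, -40.0, 66.0]
tcp_rot: [3.142, 0.0, -0.051]
contact_force: [-0.3, 0.4, 0.5]
grip_width: 0.2
```

Emit:
drive_tool(
  series=[
    [0,0,-2,0],
    [0,0,-2,0],
    [0,0,0,0],
    [0,0,0,0],
  ],
)

```text
time: 5.0
tool_pos: [450.2, -40.1, 62.2]
tcp_rot: [3.141, -0.0, -0.051]
contact_force: [-0.3, -0.2, 3.7]
grip_width: 0.6
```

Run:
```python
from plant import readout, optics
import cv2; from h import *
d=optics.capture("side"); i=d["image"][110:200,240:370]
o=readout.get_obs(); print(o["time"],o["tool_pos"],o["contact_force"])
cv2.imwrite(f"pics/side4.png",cv2.resize(i,None,fx=6,fy=6,interpolation=cv2.INTER_CUBIC))
```

```text
5.05 [450.16771994 -40.06653217  62.21377796] [1.15737385 0.82505516 2.83373167]
```

View pics/side4.png

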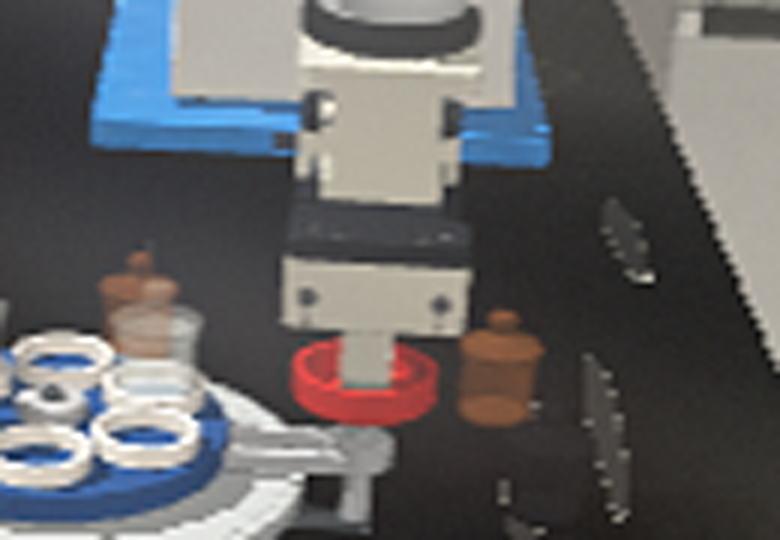

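Emit:
drive_tool(
  series=[
    [0,0,-2,0],
    [0,0,-2,0],
    [0,0,-2,0],
    [0,0,-2,0],
    [0,0,-1,0],
    [0,0,0,0],
    [0,0,0,0],
  ],
)

```text
time: 5.75
tool_pos: [450.2, -40.1, 53.1]
tcp_rot: [3.141, -0.0, -0.051]
contact_force: [-0.6, 0.1, 6.1]
grip_width: 0.3
```

Emit:
drive_tool(
  series=[
    [0,0,-1,0],
    [0,0,-1,0],
    [0,0,0,0],
    [0,0,0,0],
  ],
)

```text
time: 6.15
tool_pos: [450.1, -40.1, 51.1]
tcp_rot: [3.141, -0.0, -0.051]
contact_force: [-0.3, 1.1, 6.5]
grip_width: 0.5
```

Emit:
drive_tool(
  series=[
    [0,0,-1,0],
    [0,0,0,0],
    [0,0,0,0],
  ],
)

```text
time: 6.45
tool_pos: [450.1, -40.1, 50.4]
tcp_rot: [3.141, -0.001, -0.051]
contact_force: [-1.7, 1.4, 9.5]
grip_width: 0.7
```

Run:
```python
from plant import readout
o=readout.get_obs(); print(o["time"],o["tool_pos"],o["contact_force"],o["moment"])
import numpy as np
C=np.array([589.3,-46.5]);s=np.array([450,-40.])-C; a0=np.arctan2(s[1],s[0]);r=np.hypot(*s)
print(np.degrees(a0),r)
p=C+s
for i in range(1,16):
    q=C+r*np.array([np.cos(a0+np.radians(4*i)),np.sin(a0+np.radians(4*i))]); print(4*i,(q-p).round(1),q.round(1)); p=q
```

```text
6.45 [450.11774867 -40.06877627  50.35363522] [-1.73882146  1.35095725  9.54770657] [ 0.07490337  0.26155055 -0.00646597]
177.32840901900752 139.45156865378024
4 [-0.1 -9.7] [449.9 -49.7]
8 [ 0.6 -9.7] [450.5 -59.5]
12 [ 1.2 -9.7] [451.7 -69.1]
16 [ 1.9 -9.5] [453.6 -78.6]
20 [ 2.6 -9.4] [456.2 -88. ]
24 [ 3.2 -9.2] [459.4 -97.2]
28 [ 3.9 -8.9] [ 463.3 -106.2]
32 [ 4.5 -8.6] [ 467.7 -114.8]
36 [ 5.1 -8.3] [ 472.8 -123.1]
40 [ 5.6 -7.9] [ 478.4 -131.1]
44 [ 6.2 -7.5] [ 484.6 -138.6]
48 [ 6.7 -7.1] [ 491.3 -145.7]
52 [ 7.2 -6.6] [ 498.4 -152.3]
56 [ 7.6 -6.1] [ 506.  -158.4]
60 [ 8.  -5.5] [ 514.  -163.9]
```

Emit:
drive_tool(
  series=[
    [0,0,0.4,0],
    [0,-4.8,0,2],
    [0,-4.9,0,2],
    [0.3,-4.9,0,2],
    [0.3,-4.8,0,2],
    [0.6,-4.8,0,2],
    [0.6,-4.8,0,2],
    [0.9,-4.8,0,2],
    [1.0,-4.8,0,2],
    [0,0,0,0],
  ],
)

```text
time: 7.45
tool_pos: [453.7, -79.2, 50.5]
tcp_rot: [3.141, 0.0, 0.229]
contact_force: [-1.6, -1.6, 6.7]
grip_width: 0.5
```

```bash
cat > snap.py <<'E'
import sys
from plant import readout, optics
import cv2; from h import *
d=optics.capture("side"); i=d["image"][110:220,190:370]
o=readout.get_obs(); print(o["time"],o["tool_pos"],o["contact_force"])
cv2.imwrite(f"pics/{sys.argv[1]}.png",cv2.resize(i,None,fx=4.4,fy=4.4,interpolation=cv2.INTER_CUBIC))
E
python3 snap.py s5
```

```text
7.5 [453.64719385 -79.03582399  50.50085907] [-0.78777323 -0.44922062  7.20889543]
```

View pics/s5.png

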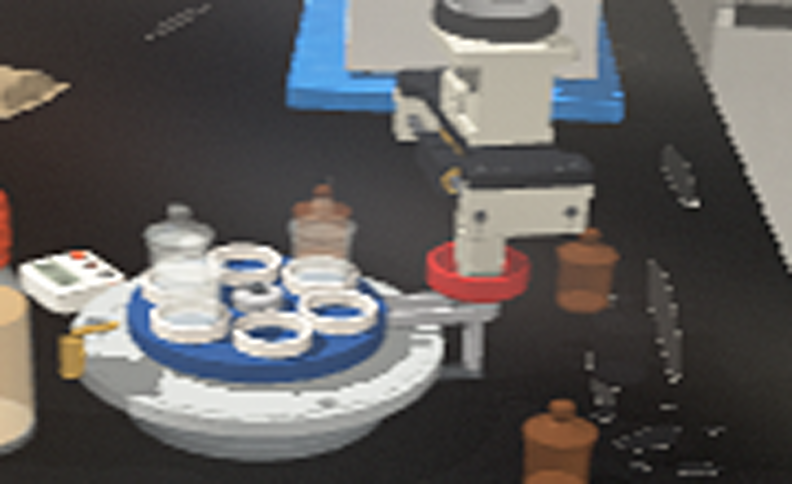

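Emit:
drive_tool(
  series=[
    [1.3,-4.7,0,2],
    [1.3,-4.7,0,2],
    [1.6,-4.6,0,2],
    [1.6,-4.6,0,2],
    [1.9,-4.5,0,2],
    [2.0,-4.4,0,2],
    [2.2,-4.3,0,2],
    [2.3,-4.3,0,2],
    [2.5,-4.2,0,2],
    [2.6,-4.1,0,2],
    [0,0,0,0],
  ],
)

```text
time: 8.6
tool_pos: [472.8, -123.9, 50.5]
tcp_rot: [3.141, 0.001, 0.578]
contact_force: [-2.5, -1.4, 6.5]
grip_width: 0.6
```

Emit:
drive_tool(
  series=[
    [2.8,-4.0,0,2],
    [2.8,-3.9,0,2],
    [3.1,-3.8,0,2],
    [3.1,-3.7,0,2],
    [0,0,0,0],
  ],
)

```text
time: 9.1
tool_pos: [484.7, -139.4, 50.5]
tcp_rot: [3.141, 0.001, 0.718]
contact_force: [-2.7, -2.7, 6.9]
grip_width: 0.4
```

```bash
python3 snap.py s6
python3 - <<'E'
from plant import optics
import cv2
d=optics.capture("top"); cv2.imwrite("pics/t6.png",cv2.resize(d["image"][140:310,210:400],None,fx=3.5,fy=3.5))
E
```

```text
9.15 [ 484.54628684 -139.24263045   50.48375938] [-2.32073784 -2.68292931  6.26875584]
```

View pics/s6.png

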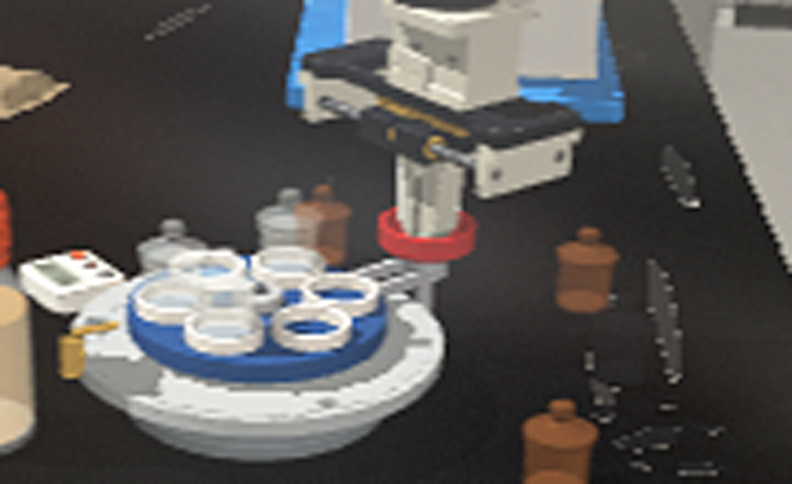

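View pics/t6.png

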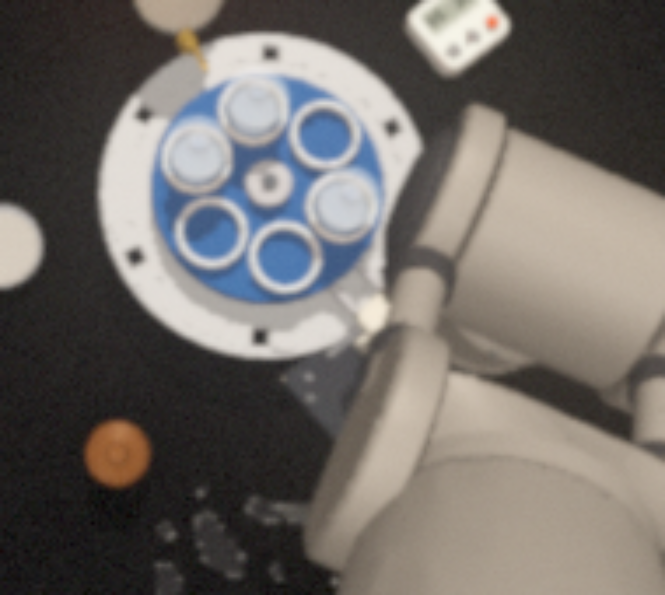

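Emit:
drive_tool(
  series=[
    [0,0,3,0],
    [0,0,3,0],
    [0,0,3.5,0],
    [0,0,0,0],
    [3.3,-3.6,0,2],
    [3.4,-3.5,0,2],
    [3.6,-3.3,0,2],
    [3.6,-3.3,0,2],
    [3.8,-3.1,0,2],
    [0,0,0,0],
    [0,0,0,0],
  ],
)

```text
time: 10.3
tool_pos: [502.3, -155.1, 59.6]
tcp_rot: [-3.141, 0.0, 0.89]
contact_force: [-1.3, 0.4, 0.0]
grip_width: 0.5
```

```bash
cat > ang.py <<'E'
# table angle from blue/white pockets relative to start: use side view registration of pocket rings by correlation
import pickle,sys
from plant import readout,optics
from h import *
C=np.array([589.3,-46.5]); 
def polar(d):
    th=np.radians(np.arange(0,360,.5)); rr=np.arange(30,79,1.)
    T,Rr=np.meshgrid(th,rr); P=np.c_[C[0]+Rr.ravel()*np.cos(T.ravel()),C[1]+Rr.ravel()*np.sin(T.ravel()),np.full(T.size,74.)]
    uv=project(d,P).astype(np.float32).reshape(*T.shape,2)
    return cv2.remap(cv2.cvtColor(d["image"],cv2.COLOR_BGR2GRAY),uv[...,0],uv[...,1],cv2.INTER_LINEAR).astype(float)
a=polar(pickle.load(open("top0.pkl","rb"))); d=optics.capture("top"); b=polar(d)
pickle.dump(d,open("topnow.pkl","wb"))
a-=a.mean();b-=b.mean()
s=[(np.roll(a,k,1)*b).sum()/np.sqrt((a*a).sum()*(b*b).sum()) for k in range(0,180)]
k=int(np.argmax(s)); print("turn deg",k*.5,"corr",max(s)); print(np.round(s[max(0,k-4):k+5],3))
o=readout.get_obs(); print(o["time"],o["tool_pos"],o["contact_force"],o["moment"])
E
python3 ang.py; python3 snap.py s7
```

```text
turn deg 49.0 corr 0.9030136062129502
[0.866 0.883 0.895 0.902 0.903 0.898 0.888 0.873 0.853]
10.35 [ 502.25070122 -155.00298282   59.68095834] [-0.23133919  0.34053728 -0.57777188] [-0.03614662 -0.08623522  0.00464194]
10.4 [ 502.23037913 -155.0115302    59.75155834] [ 0.09498978 -0.50794614 -0.53327951]
```

View pics/s7.png

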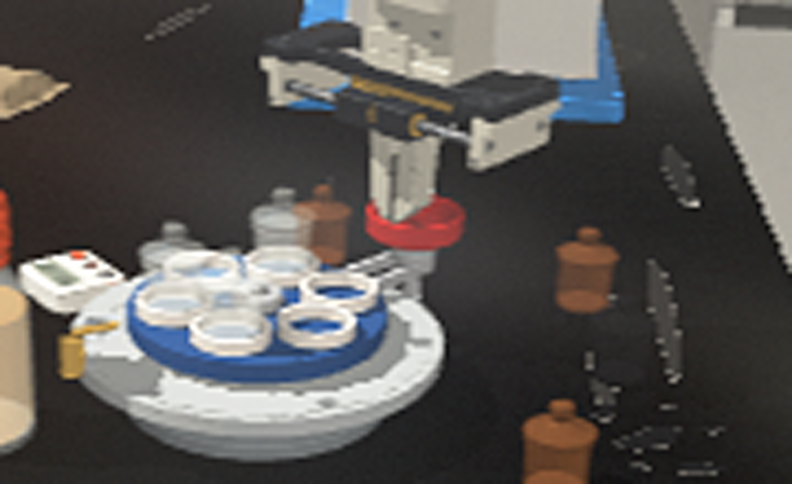

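Emit:
drive_tool(
  series=[
    [2.0,-1.5,0,1],
    [2.0,-1.4,0,1],
    [2.0,-1.4,0,1],
    [2.0,-1.4,0,1],
    [2.0,-1.3,0,1],
    [2.1,-1.3,0,1],
    [2.1,-1.2,0,1],
    [0,0,0,0],
  ],
)

```text
time: 11.2
tool_pos: [517.4, -165.2, 60.1]
tcp_rot: [3.14, -0.0, 1.014]
contact_force: [0.2, -0.5, 1.9]
grip_width: 0.7
```

```bash
python3 ang.py
```

```text
turn deg 55.5 corr 0.8834302593046293
[0.833 0.853 0.868 0.878 0.883 0.883 0.877 0.865 0.849]
11.25 [ 517.38164156 -165.11764715   60.08022268] [0.19257271 0.38097471 0.91423979] [-0.03549095 -0.06767794 -0.02355411]
```

Emit:
drive_tool(
  series=[
    [1.05,-0.6,0,0.5],
    [1.05,-0.6,0,0.5],
    [1.05,-0.6,0,0.5],
    [1.05,-0.6,0,0.5],
    [0,0,0,0],
  ],
)

```text
time: 11.75
tool_pos: [521.7, -167.5, 60.4]
tcp_rot: [3.14, -0.0, 1.049]
contact_force: [1.1, -1.2, 3.7]
grip_width: 0.4
```

```bash
python3 ang.py; python3 snap.py s8
```

```text
turn deg 59.5 corr 0.8750954770110843
[0.83  0.849 0.863 0.872 0.875 0.873 0.866 0.853 0.835]
11.8 [ 521.67623648 -167.48779673   60.40409951] [0.41707536 0.35516351 3.39979524] [-0.05799263 -0.08146386  0.01652256]
11.85 [ 521.60824523 -167.47924043   60.43793141] [-0.44504133 -0.19658605  3.380309  ]
```

View pics/s8.png

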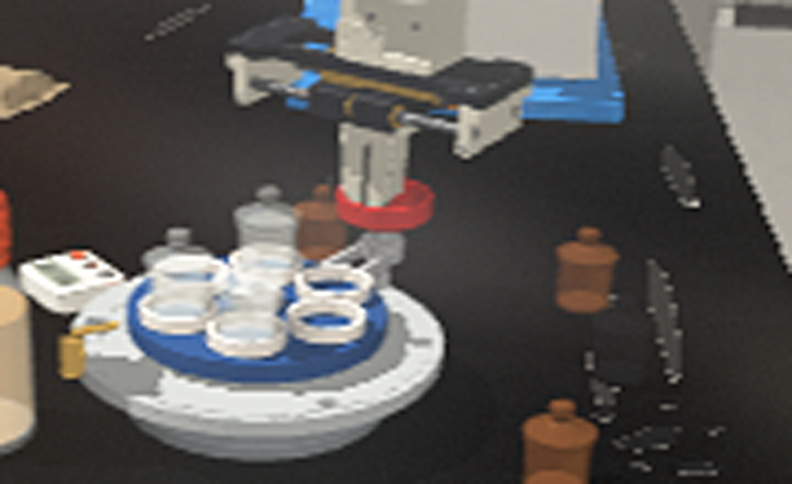

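The steady 3.4 N upward force and a measured turn of 59.6° say the tooth has snapped in. I'll ease back from the wall and lift out.

Emit:
drive_tool(
  series=[
    [0,0,2,0],
    [-2,1.2,1,0],
    [-2,1.2,1,0],
    [-1,0.6,3,0],
    [0,0,6,0],
    [0,0,10,0],
    [0,0,15,0],
    [0,0,20,0],
    [0,0,30,0],
    [0,0,0,0],
  ],
)

```text
time: 12.85
tool_pos: [518.0, -165.1, 152.4]
tcp_rot: [3.134, -0.001, 1.048]
contact_force: [0.6, 1.1, 0.0]
grip_width: 0.4
```

Emit:
drive_tool(
  series=[
    [-25,-20,8,0],
    [-30,-30,0,0],
    [-30,-30,0,0],
    [-30,-30,0,0],
    [-10,-30,0,0],
    [0,-30,0,0],
    [0,-30,0,0],
    [0,-30,0,0],
    [0,0,0,0],
    [0,0,0,0],
  ],
)

```text
time: 13.85
tool_pos: [390.4, -393.9, 155.4]
tcp_rot: [-3.14, -0.001, 1.047]
contact_force: [0.2, 0.6, -0.5]
grip_width: 0.3
```

```bash
python3 ang.py; python3 snap.py s9
python3 - <<'E'
import pickle; from h import *
d=pickle.load(open("topnow.pkl","rb")); cv2.imwrite("pics/t9.png",cv2.resize(d["image"][100:310,200:400],None,fx=2.8,fy=2.8))
im=d["image"].astype(int); vv,uu=np.mgrid[:384,:512]
m=(im[...,2]>120)&(im[...,1]<70)&(im[...,0]<70)&(uu>290)&(uu<370)&(vv>200)&(vv<265)&(d["depth"]>0)
P=bydepth(d,np.c_[uu[m],vv[m]]); print(np.percentile(P[:,2],[10,50,90]))
r=P[P[:,2]>96]; c,rr=cv2.minEnclosingCircle(r[:,:2].astype(np.float32)); print(c,rr, (np.degrees(np.arctan2(c[1]+46.5,c[0]-589.3)))%360)
f=P[(P[:,2]<93)&(np.hypot(*(P[:,:2]-c).T)<22)]; print("floor z",np.median(f[:,2]))
E
```

```text
turn deg 59.0 corr 0.8766931301940575
[0.825 0.845 0.86  0.871 0.877 0.877 0.871 0.86  0.844]
13.9 [ 390.55782684 -393.19906423  155.57656869] [ 0.09855743 -0.72709681 -0.11641047] [-0.02729511  0.01596147 -0.00799326]
13.95 [ 390.74705422 -392.95967403  155.76981722] [-0.00984539  0.37692098 -0.42170427]
[ 85.35251523  88.12332223 101.070626  ]
(511.7303161621094, -163.53353881835938) 32.286922454833984 236.46363226288616
floor z 87.3620149769697
```

View pics/s9.png

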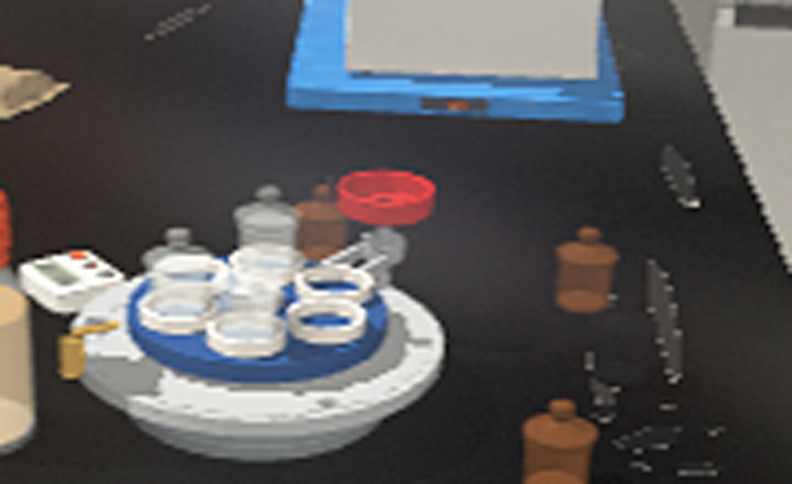

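View pics/t9.png

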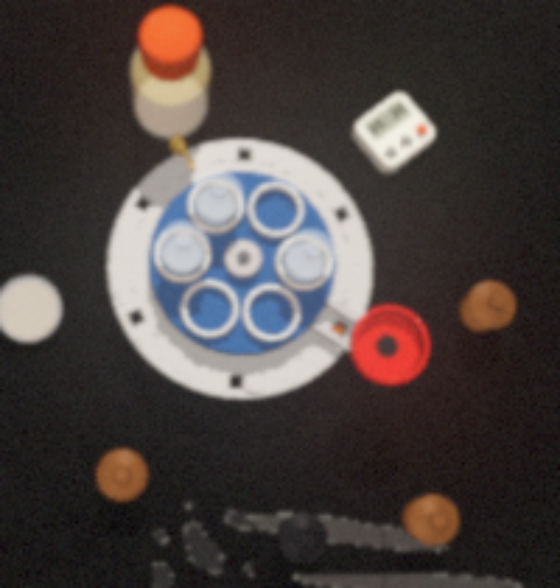

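```bash
python3 -c "
from plant import job
print(job.close_job())"
```

```text
the job is handed in; nothing more can be done
None
```

I indexed the turntable one hole anticlockwise and handed the job in at about 14 s. The hand-in gives no verdict, so this rests on my own last checks.

I pressed the cup to its lower stop with closed fingertips and swung the table about 43° with the cup held down. I then let the plunger up so the tooth rubbed under the plate, and pushed the cup wall until the tooth snapped in. After that I eased off the wall and moved the arm clear.

**Last checks from the camera pictures:**
- **Turn:** about 59.2–59.3° against a target of 60° (±1.7°). The pocket pattern and the cup position agree on this. The small shortfall is about the size of the tooth's play plus measuring error.
- **Plunger:** the cup floor is at 87.4 mm, so it is fully up. The orange tooth shows in the next hole.
- **Bottles and bystanders:** by eye, the three weighing bottles are upright in their pockets and the media bottle, petri dish and timer look unmoved. I did not measure these.
- **Robot:** it touches nothing, with force readings within noise.

**One disagreement:** the reported tool height was about 23 mm lower than where the side camera showed the fingertips. The point where the fingertips first felt the cup floor agreed with the camera, so I set pressing depths from that contact instead of the reported height.

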